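Start the kitchen timers in cooking order

ROBOT

A 6-joint arm with a two-finger parallel gripper is mounted at the origin on a cart in front of the work surface, level with it; the furniture and walls round the work are solid. World frame = base frame: x ahead of the robot, y to its left, z up, the work surface at z = 0. Lengths are in m, angles in rad, forces in N, time in s.
With the tool pointing down it reaches from about 0.325 to 0.875 m from the base axis. Payload 4.4 kg.
Tool frame: the origin (TCP) lies midway between the tips of the shut fingers; the grasp point (between the pads) lies 19 mm behind it; z points along the fingers, y is the line along which they close (so a half turn about z gives the same grasp; the last joint's range is limited). The gripper opens to 85 mm and grips with 20 to 120 N. Pads are 22 mm wide; open, the fingers measure 114 mm over their backs; the gripper's body (76 mm by 85 mm) begins 54 mm behind the grasp point. The pads swing forward as they close: fully open they stand 13 mm farther back than shut.
Start: joints at [0.976, 0.207, 1.542, -0, 1.393, -0.15], TCP at [0.247, 0.519, 0.231] pointing down, gripper open.
Joint ranges: [-2.73, 2.73], [-0.86, 2.22], [0.23, 2.46], [-1.11, 4.25], [0.08, 2.63], [-2.82, 2.82]. Speed limits (rad/s): [2.79, 2.79, 3.14, 3.14, 3.14, 3.14].

INTERFACE

Orientations are given as a rotation vector (axis times angle).
In Python, from plant import sense, camera, hand_in gives the robot as it stands.
- The arm moves only by the tool move_arm, never from a script. Its argument "steps" is a list of rows, each a list of 7 numbers: the shift along the tool's x, y, z in mm, then the turn, a rotation vector about the tool's x, y, z in rad, then the finger opening in mm, from 0 to 85.4. In form: [[dx, dy, dz, ax, ay, az, hand], ...]. A call has 1 to 10 rows; each row is the pose to reach, as a shift and turn from the pose commanded when the call began, along the tool's axes at that moment; what a row does not reach only later rows make up. A row lasts 1/12 s, in which the tool goes at most 41.7 mm and 7.16 degrees, less where a joint would pass 70% of its speed; a pose out of reach is approached as far as the arm can. A call with a gripper value outside its range is refused whole. The fingers move at their own pace and stop on an object; "squeeze" is the grip in N (left out, the last holds). Time passes only in rows, so rows that repeat a pose let the fingers close. It gives the time, the measured TCP pose, the force, the opening and the grip force at its end, in the units of the state.
- sense(): the state, without advancing time (a new reading comes with each control period).
- camera(name): name is "scene" or "top"; returns a dict with "img" (384x512x3 uint8, blue, green, red), "camera_matrix" (3x3 intrinsics, pixels), "extrinsics" (4x4, takes a point from camera to world coordinates). Camera axes: x right, y down, z forward; pixel columns grow to the right and rows downward; lengths in m; the calibration is good to about 2 mm. A picture is of the moment at which its call begins. There is no depth.
- hand_in(): hands the job in; it is judged then, once.
The state is a dict: "time_s": time; "joints": joint angles; "dq": joint speeds; "tau": joint torques, N m; "ee_pos": TCP position; "orientation": TCP orientation; "force": force on the tool from outside, world axes, zero at the start; "moment": the same for the moment, N m; "width": opening from 0.0 (shut) to 1.0 (fully open); "grasp_force": force on a finger pad.
Only numpy, scipy, OpenCV 4.12 (cv2) and the standard library are available. Lean on these libraries where they do the work, as an engineer would, in place of code of your own. Each camera call takes 0.05 s, during which the arm holds its last target. There are 200 camera calls.

TASK

Start the three kitchen timers in the order the dishes go on: red, then green, then blue, each by pressing its cap lightly down with a fingertip until the black ring on the stem has disappeared into the base. The yellow timer is already running: do not touch it. Only press, never pick up or push the timers about, and leave everything else where it is.

Things in the scene. Friction and masses are not known exactly. Their poses are not given: they have to be found in the camera images.
- timer_red: loose press-down kitchen timer with a red band and red cap: white round base 70 mm across tapering to 48 mm, 46 mm tall, 0.25 to 0.4 kg; origin at the centre of its underside, z up. A mushroom-shaped plunger stands up from its middle
- timer_red_top (a point): centre of the top of the red cap (cap 36 mm across, 9 mm thick, flat-topped); it is 75 mm above the worktop with the plunger fully up and sinks with the plunger
- timer_red_plunger (a joint): how far the red plunger is down, m: 0 fully up, 0.016 at its lower stop; a steady push of about 3 N moves it and it stays where it is left. A black ring round its white stem has sunk wholly into the base at 0.008; starts between 0 and 0.002
- timer_green: loose press-down kitchen timer with a green band and green cap: white round base 70 mm across tapering to 48 mm, 46 mm tall, 0.25 to 0.4 kg; origin at the centre of its underside, z up. A mushroom-shaped plunger stands up from its middle
- timer_green_top (a point): centre of the top of the green cap (cap 36 mm across, 9 mm thick, flat-topped); it is 75 mm above the worktop with the plunger fully up and sinks with the plunger
- timer_green_plunger (a joint): how far the green plunger is down, m: 0 fully up, 0.016 at its lower stop; a steady push of about 3 N moves it and it stays where it is left. A black ring round its white stem has sunk wholly into the base at 0.008; starts between 0 and 0.002
- timer_blue: loose press-down kitchen timer with a blue band and blue cap: white round base 70 mm across tapering to 48 mm, 46 mm tall, 0.25 to 0.4 kg; origin at the centre of its underside, z up. A mushroom-shaped plunger stands up from its middle
- timer_blue_top (a point): centre of the top of the blue cap (cap 36 mm across, 9 mm thick, flat-topped); it is 75 mm above the worktop with the plunger fully up and sinks with the plunger
- timer_blue_plunger (a joint): how far the blue plunger is down, m: 0 fully up, 0.016 at its lower stop; a steady push of about 3 N moves it and it stays where it is left. A black ring round its white stem has sunk wholly into the base at 0.008; starts between 0 and 0.002
- timer_yellow: loose press-down kitchen timer with a yellow band and yellow cap: white round base 70 mm across tapering to 48 mm, 46 mm tall, 0.25 to 0.4 kg; origin at the centre of its underside, z up. A mushroom-shaped plunger stands up from its middle. This one is already running, its plunger partly down
- timer_yellow_top (a point): centre of the top of the yellow cap (cap 36 mm across, 9 mm thick, flat-topped); it is 75 mm above the worktop with the plunger fully up and sinks with the plunger
- timer_yellow_plunger (a joint): how far the yellow plunger is down, m: 0 fully up, 0.016 at its lower stop; a steady push of about 3 N moves it and it stays where it is left. A black ring round its white stem has sunk wholly into the base at 0.008
- pen: loose white pen 145x11x9 mm lying on the worktop, length along its own y; origin at the centre of its underside. Bystander
- teaspoon: loose steel teaspoon 137x28x13 mm lying, length along its own x; origin at the centre of its underside. Bystander
- peeler: loose dark green peeler 170x25x18 mm lying, length along its own x; origin at the centre of its underside. Bystander
- honey_jar: loose glass jar with grey lid, 66x72x102 mm, upright; origin at the centre of its underside. Bystander. (Above the back of the worktop hangs a fixed wall cabinet, underside about 0.44 m above the worktop, front face at x = 0.62, handles out to x = 0.58, right end at y = -0.14: keep wrist and arm clear of it, for instance by moving between the timers in straight lines)
- spice_1: loose spice jar with red lid, 45x45x106 mm, upright; origin at the centre of its underside. Bystander
- salt_shaker: loose grey-topped salt shaker, 44x44x90 mm, upright; origin at the centre of its underside. Bystander
- tea_mug: loose white mug with a dark band, 90x128x107 mm with its handle, upright; origin at the centre of its underside. Bystander
Things that resemble listed ones, but are neither listed nor needed, are in the scene too. What is shaped like the timer_blue but brown or orange is not meant.

How it is judged:
By the outcome, as a careful person would: the job done as asked, in the order asked, and still so for the second after the job is handed in, with the robot touching nothing.
It also fails if it takes over 51 s, if anything falls off the work surface, if the arm or the gripper's body presses on something with over 40 N, if the wrist force passes 120 N, or if a joint passes its speed limit or range.

## Working session

There is one attempt and no reset: what is moved stays moved. The work goes in short steps, Python scripts to look and compute and a tool call to move; the robot and the scene stay as the last step left them, time stands still between calls to the robot, and variables do not carry over. Pictures are saved under pics/ and viewed, at most 10 in all, crops included, and the job is handed in when it is done.

Besides the shell and the picture viewer there is one more tool, called after "Emit:" as name([rows], argument=value, ...), one row to a line, values as JSON. move_arm: Moves the arm, as the interface text tells. Its arguments: {"type":"object","properties":{"steps":{"type":"array"},"squeeze":{"type":"number"}},"required":["steps"]}

```bash
mkdir -p pics
python3 - <<'E'
from plant import sense,camera
import cv2,numpy as np
for n in("scene","top"):
    c=camera(n);cv2.imwrite(f"pics/{n}0.png",c["img"]);print(n,c["camera_matrix"].tolist(),np.round(c["extrinsics"],4).tolist())
s=sense();print(s["time_s"],s["ee_pos"],s["orientation"],s["force"],s["width"])
E
```

```text
scene [[493.7634298811731, 0.0, 255.26241223481398], [0.0, 493.7634298811731, 190.75685810836654], [0.0, 0.0, 1.0]] [[0.7635, -0.2965, 0.5738, -0.2619], [-0.6454, -0.3179, 0.6946, -0.9203], [-0.0236, -0.9006, -0.4341, 0.6899], [0.0, 0.0, 0.0, 1.0]]
top [[370.30548546637164, 0.0, 257.54561823939946], [0.0, 370.30548546637164, 191.07056578519092], [0.0, 0.0, 1.0]] [[-0.02, -0.9933, 0.114, 0.4463], [-0.999, 0.0154, -0.0409, 0.051], [0.0389, -0.1147, -0.9926, 1.0024], [0.0, 0.0, 0.0, 1.0]]
0.1 [0.24703057 0.51844549 0.23021547] [-0.69280095 -3.06346759  0.00313214] [ 0.20297053  0.24568171 -0.2351245 ] 0.9980721941300851
```

View pics/scene0.png

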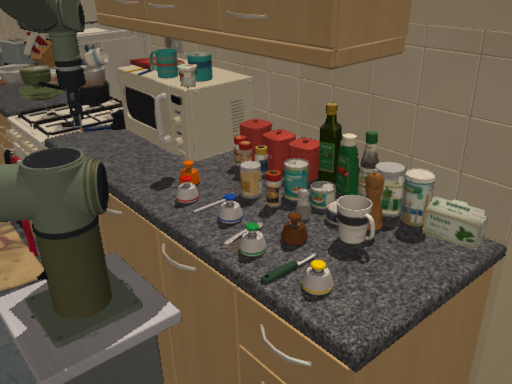

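View pics/top0.png

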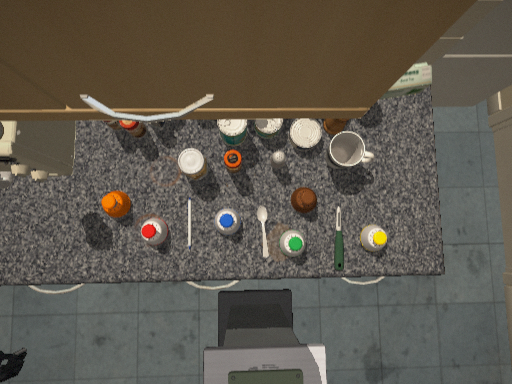

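Top view: red-capped timer at (149,231), with orange decoy at (116,204). Blue is at (227,221), with brown decoy at (304,199). Green is at (295,243), with the peeler at (339,240) also green. Yellow, not to be touched, is at (379,238). I'll measure the caps and check them in one crop.

```bash
cat > h.py <<'E'
from plant import sense,camera
import cv2,numpy as np
def ray(c,u,v):
    d=c["extrinsics"][:3,:3]@np.linalg.solve(c["camera_matrix"],[u,v,1]);return c["extrinsics"][:3,3],d
def atz(c,u,v,z):
    o,d=ray(c,u,v);return o+d*(z-o[2])/d[2]
def tri(a,b):
    A=[];y=[]
    for o,d in(a,b):
        d=d/np.linalg.norm(d);P=np.eye(3)-np.outer(d,d);A.append(P);y.append(P@o)
    return np.linalg.lstsq(np.vstack(A),np.hstack(y),rcond=None)[0]
H=dict(red=(0,4),green=(50,80),blue=(105,125),yellow=(24,32))
def blob(img,n,box):
    x0,y0,x1,y1=box;h=cv2.cvtColor(img[y0:y1,x0:x1],cv2.COLOR_BGR2HSV)
    lo,hi=H[n];m=cv2.inRange(h,(lo,130,90),(hi,255,255))
    if n=="red": m|=cv2.inRange(h,(172,130,90),(180,255,255))
    k,l,s,c=cv2.connectedComponentsWithStats(m);i=1+np.argmax(s[1:,4]);return c[i]+[x0,y0],s[i]+[x0,y0,0,0,0]
E
python3 - <<'E'
from h import *
t=camera("top");s=camera("scene")
T=dict(red=(149,231),green=(295,243),blue=(227,221),yellow=(379,238))
S=dict(red=(187,190),green=(252,232),blue=(230,203),yellow=(318,270))
for n in T:
    f=lambda p,r:(p[0]-r,p[1]-r,p[0]+r,p[1]+r)
    a,sa=blob(t["img"],n,f(T[n],16));b,sb=blob(s["img"],n,f(S[n],16))
    print(n,a.round(1),sa,b.round(1),sb,atz(t,*a,.074).round(4),atz(s,*b,.071).round(4),tri(ray(t,*a),ray(s,*b)).round(4))
A=cv2.resize(t["img"][190:265,95:395],None,fx=2.6,fy=2.6,interpolation=cv2.INTER_CUBIC)
B=cv2.resize(s["img"][155:295,165:340],None,fx=2.6,fy=2.6,interpolation=cv2.INTER_CUBIC)
o=np.zeros((A.shape[0]+B.shape[0],A.shape[1],3),np.uint8);o[:A.shape[0]]=A;o[A.shape[0]:,:B.shape[1]]=B
cv2.imwrite("pics/crop.png",o)
E
```

```text
red [148.3 230.7] [142 224  14  14 155] [185.4 178.4] [181 176  10   6  49] [0.4586 0.2843 0.074 ] [0.4554 0.2829 0.071 ] [0.4581 0.2859 0.0691]
green [295.1 243.3] [289 237  13  14 138] [251.7 226. ] [246 223  12   8  76] [ 0.4202 -0.0785  0.074 ] [ 0.4178 -0.0799  0.071 ] [ 0.4196 -0.0787  0.0699]
blue [226.2 220.3] [220 214  13  13 138] [229.5 196.3] [224 193  12   7  62] [0.4808 0.0926 0.074 ] [0.4795 0.092  0.071 ] [0.4807 0.093  0.0703]
yellow [379.4 237.3] [373 231  14  13 131] [318.2 263.4] [312 261  13   7  64] [ 0.4307 -0.2924  0.074 ] [ 0.4198 -0.3059  0.071 ] [ 0.4303 -0.2968  0.0617]
```

View pics/crop.png

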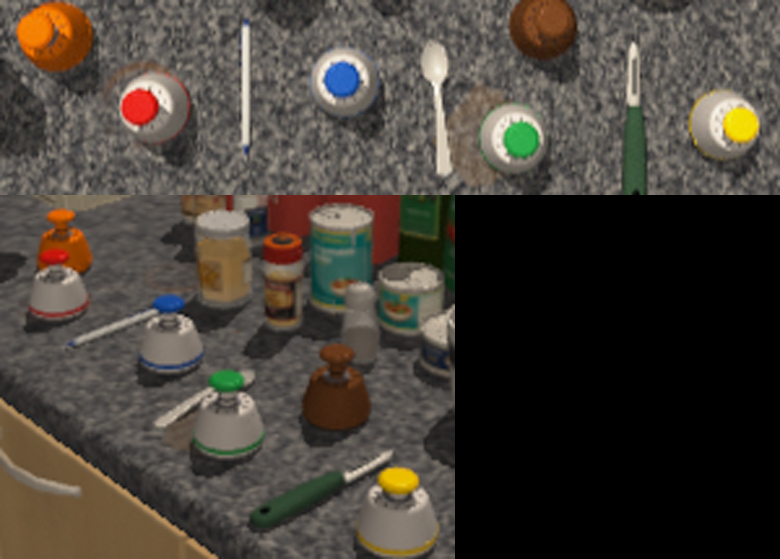

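The crop confirms the choice. Red (top part 140,106), blue (342,78) and green (521,138) have white bases with coloured bands. Orange (55,35) and brown (543,25) are decoys, and yellow is already partly down. I'll move above red with the fingers shut.

Emit:
move_arm([
  [-29, -12, 10, 0, 0, 0, 0],
  [-58, -24, 20, 0, 0, 0, 0],
  [-87, -36, 30, 0, 0, 0, 0],
  [-116, -48, 40, 0, 0, 0, 0],
  [-145, -60, 50, 0, 0, 0, 0],
  [-175, -72, 60, 0, 0, 0, 0],
  [-204, -84, 70, 0, 0, 0, 0],
  [-233, -96, 80, 0, 0, 0, 0],
  [-262, -108, 90, 0, 0, 0, 0],
  [-291, -120, 100, 0, 0, 0, 0],
])

```text
time_s: 1.03
ee_pos: [0.4592, 0.2842, 0.1307]
orientation: [-0.693, -3.064, 0.0]
force: [1.0, 0.9, 0.3]
width: 0.003
grasp_force: 0.0
```

Emit:
move_arm([
  [0, 0, 0, 0, 0, 0, 0],
  [0, 0, 0, 0, 0, 0, 0],
  [0, 0, 0, 0, 0, 0, 0],
])

```text
time_s: 1.28
ee_pos: [0.4582, 0.2856, 0.1312]
orientation: [-0.694, -3.063, -0.0]
force: [0.7, 0.2, -1.0]
width: 0.0
grasp_force: 0.0
```

Run:
```python
from h import *
t=camera("top");s=camera("scene")
A=np.hstack([cv2.resize(t["img"][180:270,100:220],None,fx=3,fy=3),cv2.resize(s["img"][120:210,140:260],None,fx=3,fy=3)])
cv2.imwrite("pics/a1.png",A)
z=sense();print(z["time_s"],z["ee_pos"],z["orientation"],z["force"],z["width"])
```

```text
1.3833 [0.45794979 0.28647727 0.13165696] [6.90795208e-01 3.06452182e+00 8.85227273e-04] [ 0.31735754 -0.17551252  0.08283398] -0.0029850716671092183
```

View pics/a1.png

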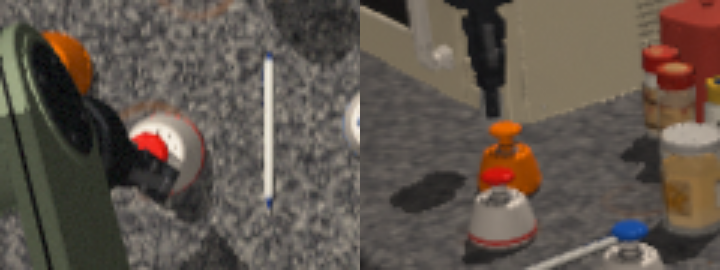

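The tip is above the red cap: in the crop, cap (152,147) and tip (155,175), with parallax. I'll descend and watch the force.

Emit:
move_arm([
  [0, 0, 15, 0, 0, 0, 0],
  [0, 0, 30, 0, 0, 0, 0],
  [0, 0, 42, 0, 0, 0, 0],
  [0, 0, 48, 0, 0, 0, 0],
  [0, 0, 51, 0, 0, 0, 0],
  [0, 0, 51, 0, 0, 0, 0],
])

```text
time_s: 1.88
ee_pos: [0.4577, 0.2857, 0.0797]
orientation: [-0.691, -3.063, 0.001]
force: [0.4, 0.9, -0.1]
width: -0.003
grasp_force: 0.0
```

Emit:
move_arm([
  [0, 0, 2, 0, 0, 0, 0],
  [0, 0, 4, 0, 0, 0, 0],
  [0, 0, 6, 0, 0, 0, 0],
  [0, 0, 8, 0, 0, 0, 0],
  [0, 0, 8, 0, 0, 0, 0],
])

```text
time_s: 2.3
ee_pos: [0.4589, 0.2857, 0.0725]
orientation: [0.693, 3.063, 0.001]
force: [0.8, -0.0, -0.1]
width: 0.002
grasp_force: 0.2
```

Emit:
move_arm([
  [0, 0, 1, 0, 0, 0, 0],
  [0, 0, 2, 0, 0, 0, 0],
  [0, 0, 3, 0, 0, 0, 0],
  [0, 0, 4, 0, 0, 0, 0],
  [0, 0, 4, 0, 0, 0, 0],
])

```text
time_s: 2.72
ee_pos: [0.4589, 0.2856, 0.0684]
orientation: [0.693, 3.063, 0.001]
force: [1.4, -0.9, 2.4]
width: 0.0
grasp_force: 1.0
```

Emit:
move_arm([
  [0, 0, 1, 0, 0, 0, 0],
  [0, 0, 2, 0, 0, 0, 0],
  [0, 0, 3, 0, 0, 0, 0],
  [0, 0, 4, 0, 0, 0, 0],
  [0, 0, 5, 0, 0, 0, 0],
  [0, 0, 5, 0, 0, 0, 0],
])

```text
time_s: 3.22
ee_pos: [0.4586, 0.2856, 0.0631]
orientation: [0.693, 3.064, 0.0]
force: [0.6, 0.1, 1.4]
width: 0.001
grasp_force: 0.8
```

Emit:
move_arm([
  [0, 0, -4, 0, 0, 0, 0],
  [0, 0, -12, 0, 0, 0, 0],
  [0, 0, -32, 0, 0, 0, 0],
  [0, 0, -57, 0, 0, 0, 0],
  [0, 0, -72, 0, 0, 0, 0],
  [0, 0, -77, 0, 0, 0, 0],
  [0, 0, -77, 0, 0, 0, 0],
])

```text
time_s: 3.8
ee_pos: [0.4592, 0.2859, 0.142]
orientation: [0.692, 3.062, 0.003]
force: [-0.1, -0.0, 0.2]
width: -0.0
grasp_force: 0.0
```

Run:
```python
from h import *
t=camera("top");s=camera("scene")
b,sb=blob(s["img"],"red",(171,160,203,206));print(b,sb)
# cap height: z from fixed xy (scene ray nearest to vertical line at the known xy)
o,d=ray(s,*b);o2=np.array([.4585,.285,0]);print(tri((o,d),(o2,np.array([0,0,1.]))))
cv2.imwrite("pics/a2.png",cv2.resize(s["img"][150:220,150:240],None,fx=6,fy=6,interpolation=cv2.INTER_CUBIC))
z=sense();print(z["time_s"],z["ee_pos"])
```

```text
[185.60416667 181.77083333] [181 179  10   6  48]
[0.45762651 0.28552035 0.05829899]
3.9 [0.45759032 0.28515402 0.13947773]
```

View pics/a2.png

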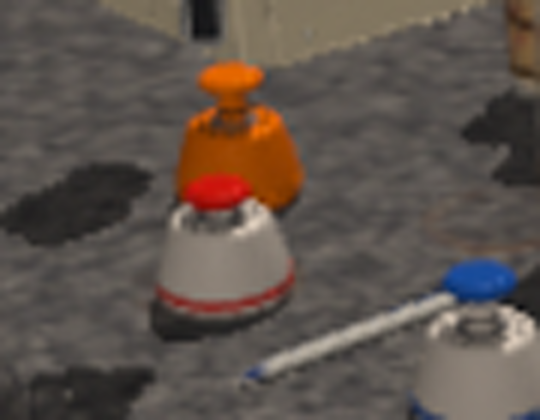

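Red's cap (218,190 in the crop) has sunk about 11 mm and the ring is hidden. The base hasn't moved. Green is next.

Emit:
move_arm([
  [-12, -34, 0, 0, 0, 0, 0],
  [-24, -69, 0, 0, 0, 0, 0],
  [-37, -104, 0, 0, 0, 0, 0],
  [-49, -138, 0, 0, 0, 0, 0],
  [-61, -173, 0, 0, 0, 0, 0],
  [-73, -207, 0, 0, 0, 0, 0],
  [-85, -242, 0, 0, 0, 0, 0],
  [-98, -276, 0, 0, 0, 0, 0],
  [-110, -311, 0, 0, 0, 0, 0],
  [-122, -345, 0, 0, 0, 0, 0],
])

```text
time_s: 4.73
ee_pos: [0.4182, -0.0795, 0.1387]
orientation: [-0.692, -3.061, -0.001]
force: [1.3, -0.5, 0.0]
width: 0.001
grasp_force: 0.0
```

Emit:
move_arm([
  [0, 0, 0, 0, 0, 0, 0],
  [0, 0, 0, 0, 0, 0, 0],
  [0, 0, 0, 0, 0, 0, 0],
])

```text
time_s: 4.98
ee_pos: [0.419, -0.0777, 0.139]
orientation: [-0.694, -3.061, -0.002]
force: [-0.3, 0.6, -0.5]
width: -0.001
grasp_force: 0.0
```

Emit:
move_arm([
  [0, 0, 20, 0, 0, 0, 0],
  [0, 0, 40, 0, 0, 0, 0],
  [0, 0, 54, 0, 0, 0, 0],
  [0, 0, 59, 0, 0, 0, 0],
  [0, 0, 61, 0, 0, 0, 0],
  [0, 0, 63, 0, 0, 0, 0],
  [0, 0, 65, 0, 0, 0, 0],
  [0, 0, 67, 0, 0, 0, 0],
  [0, 0, 69, 0, 0, 0, 0],
  [0, 0, 69, 0, 0, 0, 0],
])

```text
time_s: 5.82
ee_pos: [0.4209, -0.0785, 0.0718]
orientation: [0.693, 3.062, 0.0]
force: [0.2, 1.1, 0.8]
width: 0.002
grasp_force: 0.5
```

Emit:
move_arm([
  [0, 0, 1, 0, 0, 0, 0],
  [0, 0, 2, 0, 0, 0, 0],
  [0, 0, 3, 0, 0, 0, 0],
  [0, 0, 4, 0, 0, 0, 0],
  [0, 0, 5, 0, 0, 0, 0],
  [0, 0, 6, 0, 0, 0, 0],
  [0, 0, 7, 0, 0, 0, 0],
  [0, 0, 7.5, 0, 0, 0, 0],
  [0, 0, 7.5, 0, 0, 0, 0],
])

```text
time_s: 6.57
ee_pos: [0.4203, -0.0786, 0.0638]
orientation: [0.693, 3.064, -0.001]
force: [1.1, 0.9, 2.2]
width: -0.001
grasp_force: 1.4
```

Emit:
move_arm([
  [0, 0, -4, 0, 0, 0, 0],
  [0, 0, -12, 0, 0, 0, 0],
  [0, 0, -32, 0, 0, 0, 0],
  [0, 0, -57, 0, 0, 0, 0],
  [0, 0, -72, 0, 0, 0, 0],
  [0, 0, -77, 0, 0, 0, 0],
  [0, 0, -77, 0, 0, 0, 0],
])

```text
time_s: 7.15
ee_pos: [0.4209, -0.0788, 0.1423]
orientation: [0.692, 3.061, -0.001]
force: [0.3, 0.4, -0.5]
width: -0.001
grasp_force: 0.0
```

Run:
```python
from h import *
s=camera("scene")
b,sb=blob(s["img"],"green",(236,216,268,248));print(b,sb)
print(tri(ray(s,*b),(np.array([.4196,-.0787,0]),np.array([0,0,1.]))))
cv2.imwrite("pics/a3.png",cv2.resize(s["img"][180:270,190:310],None,fx=5,fy=5,interpolation=cv2.INTER_CUBIC))
z=sense();print(z["time_s"],z["ee_pos"])
```

```text
[251.64473684 229.75      ] [246 226  13   8  76]
[ 0.41915957 -0.07834413  0.05894059]
7.2 [ 0.41990343 -0.07844325  0.14094887]
```

View pics/a3.png

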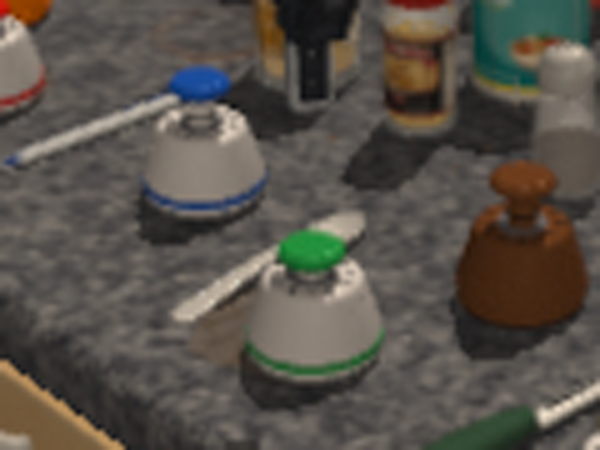

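Green's cap (312,250) is down about 11 mm and the base is where it was. Blue is next.

Emit:
move_arm([
  [3, 30, 0, 0, 0, 0, 0],
  [7, 60, 0, 0, 0, 0, 0],
  [10, 90, 0, 0, 0, 0, 0],
  [13, 120, 0, 0, 0, 0, 0],
  [16, 150, 0, 0, 0, 0, 0],
  [20, 181, 0, 0, 0, 0, 0],
  [20, 181, 0, 0, 0, 0, 0],
  [20, 181, 0, 0, 0, 0, 0],
  [20, 181, 0, 0, 0, 0, 0],
])

```text
time_s: 7.95
ee_pos: [0.4785, 0.0933, 0.1392]
orientation: [-0.691, -3.061, 0.002]
force: [0.8, 0.2, 0.0]
width: 0.003
grasp_force: 0.0
```

Emit:
move_arm([
  [0, 0, 20, 0, 0, 0, 0],
  [0, 0, 40, 0, 0, 0, 0],
  [0, 0, 54, 0, 0, 0, 0],
  [0, 0, 59, 0, 0, 0, 0],
  [0, 0, 61, 0, 0, 0, 0],
  [0, 0, 63, 0, 0, 0, 0],
  [0, 0, 65, 0, 0, 0, 0],
  [0, 0, 67, 0, 0, 0, 0],
  [0, 0, 69, 0, 0, 0, 0],
  [0, 0, 69, 0, 0, 0, 0],
])

```text
time_s: 8.78
ee_pos: [0.4808, 0.0934, 0.0724]
orientation: [0.692, 3.062, 0.0]
force: [0.9, -0.5, 1.6]
width: -0.004
grasp_force: 0.6
```

Emit:
move_arm([
  [0, 0, 1, 0, 0, 0, 0],
  [0, 0, 2, 0, 0, 0, 0],
  [0, 0, 3, 0, 0, 0, 0],
  [0, 0, 4, 0, 0, 0, 0],
  [0, 0, 5, 0, 0, 0, 0],
  [0, 0, 6, 0, 0, 0, 0],
  [0, 0, 7, 0, 0, 0, 0],
  [0, 0, 8, 0, 0, 0, 0],
  [0, 0, 8, 0, 0, 0, 0],
])

```text
time_s: 9.53
ee_pos: [0.4802, 0.0937, 0.0637]
orientation: [0.693, 3.064, 0.001]
force: [2.5, -0.6, 3.3]
width: 0.003
grasp_force: 1.4
```

Emit:
move_arm([
  [0, 0, -4, 0, 0, 0, 0],
  [0, 0, -12, 0, 0, 0, 0],
  [0, 0, -32, 0, 0, 0, 0],
  [0, 0, -57, 0, 0, 0, 0],
  [0, 0, -72, 0, 0, 0, 0],
  [0, 0, -77, 0, 0, 0, 0],
  [0, 0, -77, 0, 0, 0, 0],
  [0, 0, -77, 0, 0, 0, 0],
])

```text
time_s: 10.2
ee_pos: [0.4791, 0.0937, 0.1402]
orientation: [-0.693, -3.063, 0.0]
force: [-0.1, -0.0, -0.8]
width: -0.004
grasp_force: 0.0
```

Run:
```python
from h import *
s=camera("scene")
for n,bx,p in(("red",(171,160,203,206),(.4581,.2859)),("green",(236,216,268,248),(.4196,-.0787)),("blue",(214,187,246,219),(.4807,.093)),("yellow",(302,254,334,286),(.4303,-.2968))):
    b,sb=blob(s["img"],n,bx);print(n,b.round(1),sb,tri(ray(s,*b),(np.array([*p,0]),np.array([0,0,1.]))).round(4))
cv2.imwrite("pics/a4.png",cv2.resize(s["img"][150:300,160:350],None,fx=4,fy=4,interpolation=cv2.INTER_CUBIC))
z=sense();print(z["time_s"],z["ee_pos"])
```

```text
red [185.8 181.8] [181 179  11   6  48] [0.4578 0.2861 0.0579]
green [251.7 229.7] [246 226  13   8  75] [ 0.4192 -0.0784  0.0591]
blue [229.5 199.8] [224 197  12   7  64] [0.4803 0.0933 0.0592]
yellow [318.3 263.6] [312 261  13   7  70] [ 0.4303 -0.2968  0.0612]
10.25 [0.47866634 0.0936649  0.1395874 ]
```

View pics/a4.png

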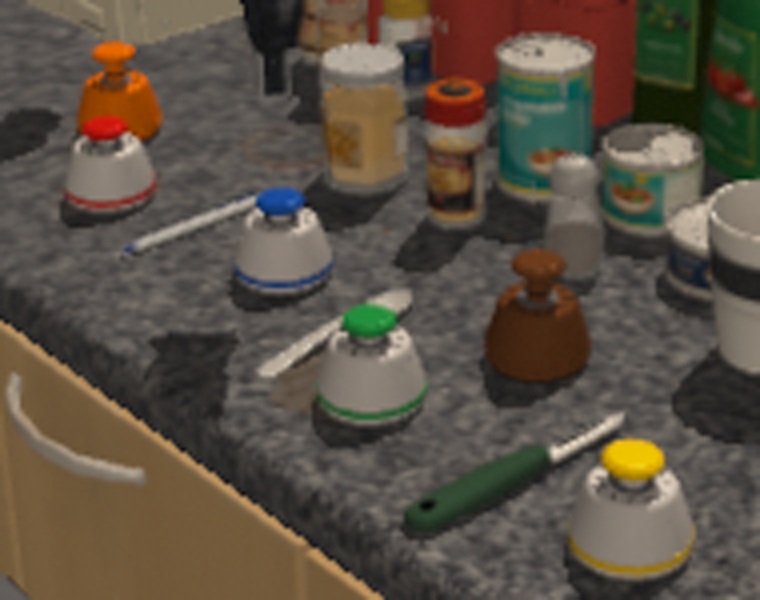

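Red (104,130), blue (280,202) and green (370,322) are all about 11 mm down, and nothing else has moved. The gripper is clear of everything, so I'm handing in.

```bash
python3 -c "
from plant import hand_in
print(hand_in())"
```

```text
the job is handed in; nothing more can be done
None
```

I pressed the red, green and blue timers in that order, each about 11 mm down by camera (the ring is hidden from 8 mm), left yellow and everything else in place, and handed the job in at about 10 s.

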